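# Park the lab vessels in their matching bench stands

## Task

Clear the practical away: stand each of the four closed vessels (large conical flask, small conical flask, square bottle, oblong jar) upright inside the shallow grey stand that has the shape and size of its base, flat on the stand's floor and let go. Handle them as glass: keep them upright, set them down rather than drop them, and leave the beaker and the red funnel where they stand.

Things in the scene. Friction and masses are not known exactly. Their poses are not given: they have to be found in the camera images.
- large_flask: Large conical flask of clear glass with a cork, 150 mm tall, about 0.15 kg. Foot 80 mm across and straight for 10 mm, then a cone up to a neck 32 mm across that runs from 88 to 130 mm height; tapered cork, 27 to 31 mm across, from 130 to 150 mm, fixed in the neck. Origin: centre of its underside, z up. Round: yaw does not matter.
- small_flask: Small conical flask of clear glass with a cork, 108 mm tall, about 0.09 kg. Foot 60 mm across and straight for 8 mm, then a cone up to a neck 26 mm across that runs from 60 to 92 mm height; tapered cork, 21 to 25 mm across, from 92 to 108 mm, fixed in the neck. Origin: centre of its underside, z up. Round: yaw does not matter.
- square_bottle: Glass bottle with a square body 52 x 52 mm, 72 mm high, then a short shoulder and a round white cap 36 mm across from 84 to 110 mm height, fixed. About 0.18 kg. Origin: centre of its underside, z up, x and y along the sides of the square.
- oblong_jar: Closed glass jar, a rectangular block 84 mm (its x) by 44 mm (its y), 62 mm high; the top 10 mm is a white lid, fixed and flush with the walls. About 0.2 kg. Origin: centre of its underside, z up.
- large_round_stand: Round stand for the large flask: 96 mm across inside the rim, 104 mm outside. Fixed to the bench, grey plastic with a black floor, 12 mm high with a 4 mm floor and a 4 mm rim wall. Origin: centre of its underside, z up. 
- small_round_stand: Round stand for the small flask: 76 mm across inside the rim, 84 mm outside. Fixed to the bench, grey plastic with a black floor, 12 mm high with a 4 mm floor and a 4 mm rim wall. Origin: centre of its underside, z up. 
- square_stand: Square stand for the square bottle: 68 x 68 mm inside the rim, 76 x 76 mm outside. Fixed to the bench, grey plastic with a black floor, 12 mm high with a 4 mm floor and a 4 mm rim wall. Origin: centre of its underside, z up. x and y run along its sides.
- oblong_stand: Rectangular stand for the oblong jar: 100 (its x) x 60 mm (its y) inside the rim, 108 x 68 mm outside. Fixed to the bench, grey plastic with a black floor, 12 mm high with a 4 mm floor and a 4 mm rim wall. Origin: centre of its underside, z up. 
- beaker: Bystander, leave alone: empty glass beaker without handle, about 68 mm across the rim, 75 mm tall, loose. Origin: centre of its underside, z up.
- funnel: Bystander, leave alone: red plastic funnel standing mouth down, 84 mm across at the bottom, 105 mm tall to the tip of its spout, loose. Origin: centre of its underside, z up.

How it is judged (in metres and radians):
At the end, for the whole second after the job is handed in: Each vessel stands in its own stand: centre within 12 mm of the stand's centre, underside on its floor (under 7.5 mm above the stand's underside), within 3 degrees of upright, released, at rest; beaker and funnel upright, within 30 mm of where they were (horizontal distance between large_flask and large_round_stand below 0.012 m and z of large_flask in the frame of large_round_stand below 0.0075 m and angle between each of large_flask, small_flask, square_bottle, oblong_jar's own z axis and vertical below 0.06 rad and linear speed of each of large_flask, small_flask, square_bottle, oblong_jar below 0.02 m/s and contact force between each of large_flask, small_flask, square_bottle, oblong_jar and the fingers below 0.1 N and horizontal distance between small_flask and small_round_stand below 0.012 m and z of small_flask in the frame of small_round_stand below 0.0075 m and horizontal distance between square_bottle and square_stand below 0.012 m and z of square_bottle in the frame of square_stand below 0.0075 m and horizontal distance between oblong_jar and oblong_stand below 0.012 m and z of oblong_jar in the frame of oblong_stand below 0.0075 m and distance of each of beaker, funnel from where it was at the start of the episode below 0.03 m and angle between each of beaker, funnel's own z axis and vertical below 0.1 rad); the robot touches nothing.
It fails at once if a vessel is dropped from more than about 4 cm, or thrown ((linear speed of large_flask above 0.9 m/s and contact force between large_flask and the fingers below 0.05 N) or (linear speed of small_flask above 0.9 m/s and contact force between small_flask and the fingers below 0.05 N) or (linear speed of square_bottle above 0.9 m/s and contact force between square_bottle and the fingers below 0.05 N) or (linear speed of oblong_jar above 0.9 m/s and contact force between oblong_jar and the fingers below 0.05 N)).
It fails at once if a vessel is tipped over (more than about 45 degrees) (angle between any of large_flask, small_flask, square_bottle, oblong_jar's own z axis and vertical above 0.8 rad).
It fails at once if the beaker is pushed more than 3 cm from its place or knocked over (distance of beaker from where it was at the start of the episode above 0.03 m or angle between beaker's own z axis and vertical above 0.5 rad).
It fails at once if the funnel is pushed more than 3 cm from its place or knocked over (distance of funnel from where it was at the start of the episode above 0.03 m or angle between funnel's own z axis and vertical above 0.5 rad).
It also fails if it takes over 115 s, if anything falls off the work surface, if the arm or the gripper's body presses on something with over 40 N, if the wrist force passes 120 N, or if a joint passes its speed limit or range.

## Robot

A 6-joint arm with a two-finger parallel gripper is mounted at the origin on the work surface. World frame = base frame: x ahead of the robot, y to its left, z up, the work surface at z = 0. Lengths are in mm, angles in rad, forces in N, time in s.
With the tool pointing down it reaches from about 400 to 925 mm from the base axis. Payload 12.5 kg.
Tool frame: the origin (TCP) lies at the very end of the fingers, on their centre line; the grasp point (between the pads) lies env.grip_point_offset behind it (env.grip_point_offset is the distance from the TCP to the grasp point, in mm); y points along the fingers, z is the direction in which the jaws open and shut, and the axes are right-handed (so a half turn about y gives the same grasp; the last joint's range is limited). The gripper opens to 95 mm and grips with 3 to 60 N. Pads are 20 mm wide; open, the fingers measure 119 mm over their backs; the gripper's body (75 mm by 180 mm) begins 59 mm behind the grasp point.
Start: joints at [1.037, 0.491, 1.559, -0, 1.092, -0.106], TCP at [259.28, 568.701, 214.661] pointing down, gripper open.
Joint ranges: [-3.1, 3.1], [-0.84, 2.19], [0.05, 2.79], [-1.13, 4.28], [0.06, 2.93], [-2.69, 2.69]. Speed limits (rad/s): [2.22, 2.22, 2.79, 3.14, 3.14, 3.14].

## Interface

Orientations are given as [roll, pitch, yaw] about the fixed x, y, z axes, in that order (R = Rz(yaw) Ry(pitch) Rx(roll)).
In Python, from cell import readout, read_camera, env, nets gives the robot as it stands.
- The arm moves only by the tool apply_moves, never from a script. Its argument "increments" is a list of rows, each a list of 3 entries, a list of its own where there are three numbers: the shift along the tool's x, y, z in cm, then the turn, a rotation vector about the tool's x, y, z in degrees, then the finger opening in cm, from 0 to 9.51. A call has exactly 5 rows; each row shifts and turns the pose as measured when the row begins, along the tool's axes as they then stand; what a row does not reach is not made up. A row lasts 1/8 s, in which the tool goes at most 62.5 mm and 10.7 degrees, less where a joint would pass 70% of its speed; a pose out of reach is approached as far as the arm can. A call with a gripper value outside its range is refused whole. The fingers move at their own pace and stop on an object; the grip force is fixed at half the most. Time passes only in rows, so rows that do not move let the fingers close, or fill a call up. It gives the time, the measured TCP pose, the force and the opening at its end, in the units of the state.
- readout.state(): the state, without advancing time (a new reading comes with each control period).
- read_camera(name): name is "scene" or "top" or "wrist"; returns a dict with "img" (384x512x3 uint8, red, green, blue), "vfov" (degrees; the focal length in pixels is half the picture's height over the tangent of half this angle, whatever the lens; pixels are square), "cx", "cy" (the principal point, pixels), "rvec" (rotation vector, rad) and "tvec" (3), from world to camera coordinates, as OpenCV has them; the wrist camera has in their place "mount" (4x4, takes a point from camera to tool coordinates, whose origin is the TCP and whose axes are the tool frame's). Camera axes: x right, y down, z forward; pixel columns grow to the right and rows downward; lengths in mm; the calibration is good to about 2 mm. A picture is of the moment at which its call begins: read the wrist's pose just before it. There is no depth.
- env.job_done(): hands the job in, once; it reports no verdict.
Trained networks look in a picture, given as the dict that the camera call returned (one of the last four; its "shot" number tells which), for a name from the list of things; names that differ only in an ending like _2 or _b are one class to them, and where a whole thing is asked for, a point or a joint stands for the part that bears it (a point fixed in the world has none). Each returns a list of dicts, best first, with "confidence" (0 to 1); they miss things now and then, are a little off and sometimes report something else, mostly with a low value. They report only what shows in the picture. A call takes as long as a camera call.
- nets.look_for(picture, thing): "point" ([x, y, z] in mm, in the coordinates of the camera as it stood for that picture, good to about 4 mm: the middle of the surface that is visible of it).
- nets.mark_of(picture, thing): "point" ([x, y, z] in mm, in the coordinates of the camera as it stood for that picture, good to about 4 mm: a listed point, or the origin of a listed thing).
The state is a dict: "t": time; "joints": joint angles; "qvel": joint speeds; "tau": joint torques, N m; "eef_pos": TCP position; "tcp_rot": TCP orientation; "ft_force": force on the tool from outside, world axes, zero at the start; "moment": the same for the moment, N m; "opening": opening from 0.0 (shut) to 1.0 (fully open).
Only numpy, scipy, OpenCV 4.12 (cv2) and the standard library are available. Lean on these libraries where they do the work, as an engineer would, in place of code of your own. Each camera call takes 0.05 s, during which the arm holds its last target. There are 200 camera calls.

## Working session

There is one attempt and no reset: what is moved stays moved. The work goes in short steps, Python scripts to look and compute and a tool call to move; the robot and the scene stay as the last step left them, time stands still between calls to the robot, and variables do not carry over. Pictures are saved under pics/ and viewed, about 12 in all and at most 16, crops included, and the job is handed in when it is done.

Besides the shell and the picture viewer there is one more tool, called after "Call:" as a command line: name --argument value ..., lists and objects as JSON in quotes. apply_moves: Moves the arm, as the interface text tells. Its arguments: {"type":"object","properties":{"increments":{"type":"array"}},"required":["increments"]}

```bash
mkdir -p pics
cat > h.py <<'E'
import numpy as np, cv2
from cell import readout, read_camera, env, nets
from scipy.spatial.transform import Rotation as R
V=['large_flask','small_flask','square_bottle','oblong_jar']
S=['large_round_stand','small_round_stand','square_stand','oblong_stand']
B=['beaker','funnel']
def pose():
    s=readout.state(); return np.array(s['eef_pos']),s['tcp_rot'],s
def T_cam(p,st=None):
    "camera->world 4x4"
    T=np.eye(4)
    if 'mount' in p:
        T[:3,:3]=R.from_euler('xyz',st['tcp_rot']).as_matrix(); T[:3,3]=st['eef_pos']
        return T@np.array(p['mount'])
    Rm=R.from_rotvec(np.ravel(p['rvec'])).as_matrix()
    T[:3,:3]=Rm.T; T[:3,3]=-Rm.T@np.ravel(p['tvec']); return T
def focal(p): return p['img'].shape[0]/2/np.tan(np.radians(p['vfov'])/2)
def proj(p,T,X):
    c=np.linalg.inv(T)@np.append(X,1); f=focal(p); return np.array([p['cx']+f*c[0]/c[2],p['cy']+f*c[1]/c[2]])
def onplane(p,T,uv,z):
    f=focal(p); d=T[:3,:3]@np.array([(uv[0]-p['cx'])/f,(uv[1]-p['cy'])/f,1]); return T[:3,3]+d*(z-T[2,3])/d[2]
def save(p,n): cv2.imwrite('pics/%s.png'%n,p['img'][:,:,::-1])
E
python3 - <<'E'
from h import *
np.set_printoptions(precision=1,suppress=True)
print(env.grip_point_offset); s=readout.state(); print(s)
for c in ['top','scene','wrist']:
    s=readout.state();p=read_camera(c); T=T_cam(p,s); save(p,c+'0'); print(c,T,focal(p))
    for n in V+S+B:
        for r in nets.mark_of(p,n)[:2]:
            X=(T@np.append(r['point'],1))[:3]; print(' ',n,X,proj(p,T,X),round(r['confidence'],2))
E
```

```text
18.8
{'t': 0.0, 'joints': array([ 1. ,  0.5,  1.6, -0. ,  1.1, -0.1]), 'qvel': array([ 0.,  0., -0., -0.,  0.,  0.]), 'tau': array([  0. , -61.3, -25.8,   0.1,   0. ,  -0. ]), 'eef_pos': array([259.2, 568.5, 214.1]), 'tcp_rot': array([-1.6,  0. , -0.4]), 'ft_force': array([-0.8, -0.6, -0.1]), 'moment': array([-0.,  0., -0.]), 'opening': 0.9964775357009683}
top [[  0.   -1.    0.2 358.4]
 [ -1.   -0.    0.  -13. ]
 [ -0.   -0.2  -1.  978.6]
 [  0.    0.    0.    1. ]] 350.7481868805572
  large_flask [590.7 251.7  -2.5] [168.4 178.8] 0.71
  small_flask [471.2  86.5  -3.4] [223.9 221.2] 0.91
  small_flask [472.7 -89.6   0.4] [286.6 221.8] 0.38
  square_bottle [648.   74.2   1.4] [230.2 160.3] 0.75
  square_bottle [ 502.  -422.6    1.4] [406.5 213.7] 0.48
  oblong_jar [638.2 -73.3   7. ] [281.3 163.9] 0.96
  large_round_stand [ 500.2 -423.9   -0.7] [406.7 214.4] 0.94
  small_round_stand [485.7 412.6  -2.6] [109.5 213.7] 0.98
  square_stand [ 395.7 -303.5   -2.5] [364.6 251.4] 0.66
  oblong_stand [ 604.7 -264.6    2.4] [348.4 176.7] 0.73
  beaker [474.8 -89.4   1. ] [286.6 221. ] 0.77
  f
[... 247 characters left out ...]
.8 254.1   0.3] [276.9 266.8] 0.57
  small_flask [468.   86.3  -0.8] [277.9 210.1] 0.69
  small_flask [388.3 286.1   0.9] [338.8 243.1] 0.66
  square_bottle [646.   75.9   0.8] [227.8 231.8] 0.93
  oblong_jar [642.5 -74.    1.1] [205.8 199.5] 0.71
  oblong_jar [468.3  83.5  -0.6] [277.3 209.6] 0.28
  small_round_stand [489.1 417.2   0.6] [342.7 294.8] 0.59
  square_stand [ 391.  -303.9   -1.1] [236.2 135.2] 0.72
  oblong_stand [ 608.  -261.9    3.7] [189.9 161.3] 0.94
  beaker [490.2 414.9  -1.3] [341.6 294.6] 0.52
  funnel [388.  285.5  -0.2] [338.7 243.2] 0.7
wrist [[  0.4   0.9   0.2 199.7]
 [  0.9  -0.4  -0.1 596.9]
 [ -0.    0.2  -1.  385.1]
 [  0.    0.    0.    1. ]] 333.5741242586849
```

Run:
```python
import cv2
a=cv2.imread('pics/top0.png')[130:290,80:450]; cv2.imwrite('pics/a.png',cv2.resize(a,None,fx=2.1,fy=2.1,interpolation=cv2.INTER_CUBIC))
a=cv2.imread('pics/scene0.png')[90:340,150:400]; cv2.imwrite('pics/b.png',cv2.resize(a,None,fx=2.4,fy=2.4,interpolation=cv2.INTER_CUBIC))
```

```text
(no output)
```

View pics/a.png

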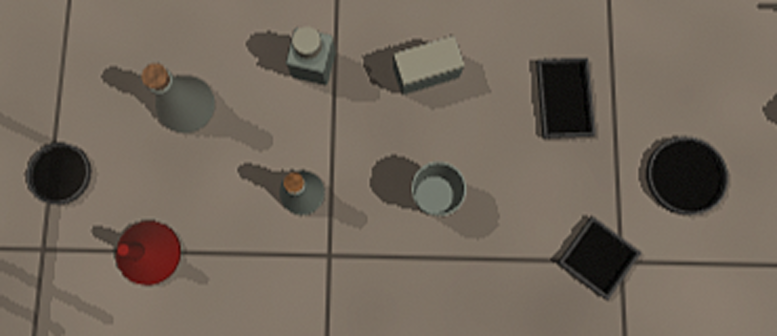

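View pics/b.png

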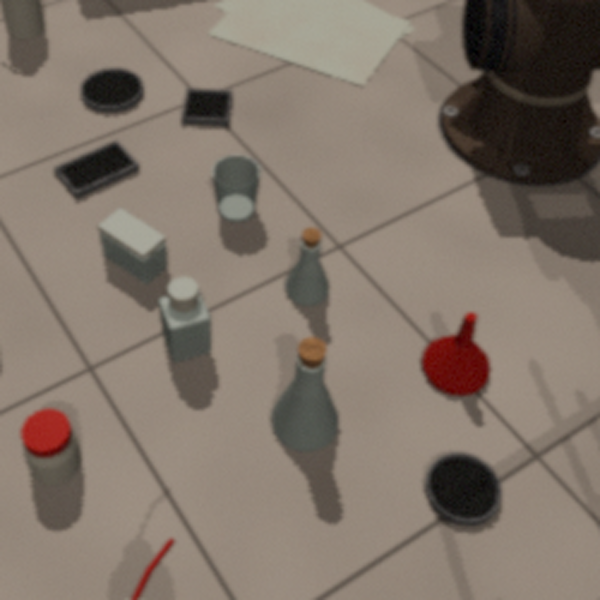

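The networks' positions match both pictures: in crop a, large flask near (185,105), small flask (303,190), bottle (310,55), jar (428,65), stands at (60,172), (565,98), (685,175), (597,255). Yaws come next, from rectified views.

```bash
cat > ortho.py <<'E'
from h import *
def ortho(p,T,c,z,half=75,k=4):
    "north-up patch: right=+x, up=+y, k px/mm"
    n=2*half*k
    q=np.float32([[0,0],[n,0],[n,n],[0,n]])
    w=[(c[0]+a*half,c[1]+b*half) for a,b in((-1,1),(1,1),(1,-1),(-1,-1))]
    src=np.float32([proj(p,T,np.array([x,y,z])) for x,y in w])
    return cv2.warpPerspective(p['img'],cv2.getPerspectiveTransform(src,q),(n,n),flags=cv2.INTER_CUBIC)
def rect(mask,c,half=75,k=4):
    m=mask.astype(np.uint8); m=cv2.morphologyEx(m,cv2.MORPH_OPEN,np.ones((9,9)))
    cs,_=cv2.findContours(m,cv2.RETR_EXTERNAL,cv2.CHAIN_APPROX_NONE)
    (u,v),(w,h),a=cv2.minAreaRect(max(cs,key=cv2.contourArea))
    yaw=-a
    if w<h: yaw+=90;w,h=h,w
    return c[0]-half+u/k,c[1]+half-v/k,w/k,h/k,(yaw+90)%180-90
E
python3 - <<'E'
from ortho import *
P={'large_round_stand':(500,-424),'small_round_stand':(487,414),'square_stand':(393,-303),'oblong_stand':(606,-263)}
out=[]
for cam in('top','scene'):
    p=read_camera(cam);T=T_cam(p); row=[]
    for n,c in P.items():
        o=ortho(p,T,c,4); print(cam,n,np.round(rect(o.max(2)<45,c),1))
    c=(640,-74); o=ortho(p,T,c,62); print(cam,'jar',np.round(rect(o.min(2)>np.percentile(o.min(2),90)*0.88,c),1)); row.append(o)
    row.append(ortho(p,T,(647,75),0)); row.append(ortho(p,T,(647,75),72)); out.append(np.hstack(row))
cv2.imwrite('pics/o.png',cv2.resize(np.vstack(out),None,fx=.4,fy=.4)[:,:,::-1])
E
```

```text
top large_round_stand [ 503.1 -424.4   97.2   96.5  -50.2]
top small_round_stand [489.7 417.8  76.5  74.6 -45. ]
top square_stand [ 393.8 -304.1   69.4   68.9  -36.9]
top oblong_stand [ 606.9 -267.1  104.6   62.     2.9]
top jar [665.  -95.2 133.6  81.3 -71.1]
scene large_round_stand [ 499.3 -429.2   90.1   86.6  -30.2]
scene small_round_stand [486.1 412.4  73.1  72.2  39.8]
scene square_stand [ 388.6 -309.7   63.3   61.5  -35.6]
scene oblong_stand [ 602.7 -273.1   95.9   53.6    3.3]
scene jar [638.9 -79.3  83.2  43.5 -71.6]
```

View pics/o.png

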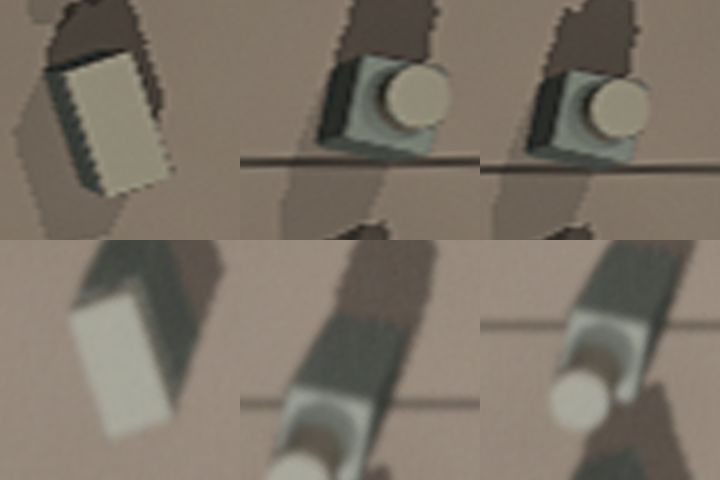

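The jar's yaw is about -71.5°, the bottle's about -8°, the square stand's about -36.5° and the oblong stand's about 3°. The stand floors match the network positions within 5 mm.

```bash
cat > plan.py <<'E'
import sys; from h import *
def plan(x,y,z,yaw=None):
    np.set_printoptions(precision=2,suppress=True)
    pos,rot,s=pose(); M=R.from_euler('xyz',rot)
    print('t %.2f pos %s rot_deg %s F %s open %.2f j %s'%(s['t'],np.round(pos,1),np.degrees(rot).round(1),np.round(s['ft_force'],1),s['opening']*95.1,np.round(s['joints'],2)))
    print('tool shift cm',M.inv().apply(np.array([x,y,z])-pos)/10)
    t=M.inv()*R.from_euler('xyz',[-90,0,np.degrees(rot[2]) if yaw is None else yaw],degrees=True)
    print('turn deg',np.degrees(t.as_rotvec()))
if __name__=='__main__': plan(*map(float,sys.argv[1:]))
E
python3 plan.py 590 252 215 0
```

```text
t 1.75 pos [259.3 568.7 214.7] rot_deg [-90.    0.  -24.5] F [0.1 0.  0.3] open 95.16 j [ 1.04  0.49  1.56  0.    1.09 -0.11]
tool shift cm [ 43.23  -0.04 -15.09]
turn deg [ -0.   -24.51  -0.  ]
```

Call:
apply_moves --increments '[[[0,0,0],[0,-8.2,0],9.5],[[0,0,0],[0,-8.2,0],9.5],[[0,0,0],[0,-8.2,0],9.5],[[4.1,0,-3.9],[0,0,0],9.5],[[4.1,0,-3.9],[0,0,0],9.5]]'

```text
t: 2.38
eef_pos: [341.9, 492.5, 214.4]
tcp_rot: [-1.57, -0.0, 0.022]
ft_force: [0.7, 0.9, 0.3]
opening: 0.996
```

Call:
apply_moves --increments '[[[4.1,0,-3.9],[0,0,0],9.5],[[4.1,0,-3.9],[0,0,0],9.5],[[4.1,0,-3.9],[0,0,0],9.5],[[4.1,0,-3.9],[0,0,0],9.5],[[0,0,0],[0,0,0],9.5]]'

```text
t: 3.0
eef_pos: [516.5, 332.5, 214.7]
tcp_rot: [-1.569, -0.002, 0.019]
ft_force: [-0.2, -0.5, 0.8]
opening: 0.996
```

```bash
cat > wl.py <<'E'
import sys; from h import *
np.set_printoptions(precision=1,suppress=True)
def wl(names,tag):
    s=readout.state(); p=read_camera('wrist'); T=T_cam(p,s); save(p,tag); print('cam',T[:3,3],'tcp px',proj(p,T,np.array(s['eef_pos'])))
    for n in names:
        for r in nets.mark_of(p,n)[:2]:
            X=(T@np.append(r['point'],1))[:3]; print(' ',n,X,proj(p,T,X),round(r['confidence'],2))
    return s,p,T
if __name__=='__main__': wl(sys.argv[2:],sys.argv[1])
E
python3 plan.py 590 252 215 0; python3 wl.py w1 large_flask small_flask square_bottle
```

```text
t 3.00 pos [516.5 332.5 214.7] rot_deg [-89.9  -0.1   1.1] F [-0.2 -0.5  0.8] open 94.70 j [ 0.46  0.47  1.59  0.    1.08 -1.13]
tool shift cm [ 7.19 -0.03 -8.19]
turn deg [-0.08  1.08  0.09]
cam [450.8 332.2 385. ] tcp px [254.9 234.6]
  large_flask [585.1 253.    1.7] [189.1 222.9] 0.76
  small_flask [467.3  87.1  -1.3] [ 40.  120.9] 0.56
```

Call:
apply_moves --increments '[[[3.6,0,-4.1],[0,1,0],9.5],[[3.6,0,-3.9],[0,0,0],9.5],[[0,0,0],[0,0,0],9.5],[[0,0,0],[0,0,0],9.5],[[0,0,0],[0,0,0],9.5]]'

```text
t: 3.82
eef_pos: [583.9, 262.1, 215.5]
tcp_rot: [-1.568, -0.001, 0.017]
ft_force: [0.0, 0.5, -0.4]
opening: 1.0
```

```bash
python3 plan.py 588 253 91 0; python3 wl.py w2 large_flask square_bottle
```

```text
t 3.83 pos [583.9 262.1 215.5] rot_deg [-89.9  -0.    1. ] F [ 0.   0.5 -0.4] open 95.14 j [ 0.32  0.51  1.52  0.    1.11 -1.27]
tool shift cm [ 0.39 12.44 -0.95]
turn deg [-0.14  0.96  0.05]
cam [518.2 261.7 385.9] tcp px [254.9 234.6]
  large_flask [584.7 251.1   4.5] [246.1 169.1] 0.63
  large_flask [650.1  80.6   1.3] [104.7 219.8] 0.38
  square_bottle [647.9  81.8   0.3] [105.9 217.8] 0.81
```

View pics/w2.png

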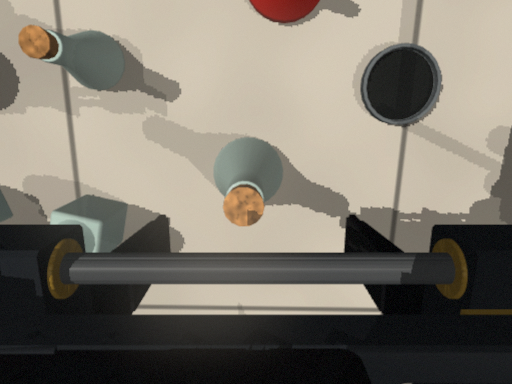

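The wrist view shows the large flask's cork at (243,206) and foot at (248,170), the small flask's cork at (38,41), and the small round stand at (401,84).

Run:
```python
from h import *
s=readout.state(); p=read_camera('wrist'); T=T_cam(p,s)
for uv,z in(((243,205),150),((249,176),5),((38,41),108),((401,84),12)): print(uv,onplane(p,T,uv,z).round(1))
```

```text
(243, 205) [586.4 252.8 150. ]
(249, 176) [593.  254.3   5. ]
(38, 41) [469.3  92.3 108. ]
(401, 84) [488.8 416.2  12. ]
```

Call:
apply_moves --increments '[[[0.3,0,-0.9],[0,1,0],9.5],[[0,4,0],[0,0,0],9.5],[[0,4,0],[0,0,0],9.5],[[0,4,0],[0,0,0],9.5],[[0,0,0],[0,0,0],9.5]]'

```text
t: 4.65
eef_pos: [588.9, 251.3, 93.8]
tcp_rot: [-1.568, -0.004, -0.005]
ft_force: [0.1, -0.1, -0.2]
opening: 0.999
```

```bash
python3 plan.py 587 253 91 0
```

```text
t 4.65 pos [588.9 251.3  93.8] rot_deg [-89.8  -0.2  -0.3] F [ 0.1 -0.1 -0.2] open 94.99 j [ 0.3   0.64  1.64  0.    0.86 -1.27]
tool shift cm [-0.2   0.28  0.17]
turn deg [-0.17 -0.29  0.23]
```

Call:
apply_moves --increments '[[[-0.2,0.2,0.2],[0,0,0],9.5],[[0,0,0],[0,0,0],2.6],[[0,0,0],[0,0,0],2.6],[[0,0,0],[0,0,0],2.6],[[0,0,0],[0,0,0],2.6]]'

```text
t: 5.28
eef_pos: [589.0, 253.8, 97.3]
tcp_rot: [-1.566, -0.011, -0.006]
ft_force: [0.4, -0.6, 0.4]
opening: 0.631
```

Call:
apply_moves --increments '[[[0,0,0],[0,0,0],2.6],[[0,0,0],[0,0,0],2.6],[[0,0,0],[0,0,0],2.6],[[0,0,0],[0,0,0],2.6],[[0,0,0],[0,0,0],2.6]]'

```text
t: 5.9
eef_pos: [589.0, 253.7, 97.2]
tcp_rot: [-1.566, -0.011, -0.006]
ft_force: [0.7, -0.4, 0.4]
opening: 0.331
```

```bash
python3 plan.py 500 -424 220 0
```

```text
t 5.90 pos [589.  253.7  97.2] rot_deg [-89.7  -0.6  -0.3] F [ 0.7 -0.4  0.4] open 31.53 j [ 0.3   0.64  1.64  0.    0.85 -1.26]
tool shift cm [ -8.39 -12.71 -67.76]
turn deg [-0.29 -0.32  0.62]
```

Call:
apply_moves --increments '[[[0,-1,0],[0,0,0],2.6],[[0,-3,0],[-0.3,-0.3,0.6],2.6],[[0,-4,0],[0,0,0],2.6],[[0,-4,0],[0,0,0],2.6],[[0,0,0],[0,0,0],2.6]]'

```text
t: 6.52
eef_pos: [588.2, 253.5, 222.5]
tcp_rot: [-1.571, 0.001, -0.0]
ft_force: [1.0, -0.5, -2.2]
opening: 0.335
```

```bash
python3 plan.py 500 -424 220 0
```

```text
t 6.53 pos [588.2 253.5 222.5] rot_deg [-90.   0.  -0.] F [ 1.  -0.5 -2.2] open 31.83 j [ 0.3   0.51  1.51 -0.    1.13 -1.27]
tool shift cm [ -8.81   0.29 -67.75]
turn deg [ 0.03 -0.01 -0.05]
```

Call:
apply_moves --increments '[[[-0.3,0,-2.0],[0,0,0],2.6],[[-0.6,0,-4.0],[0,0,0],2.6],[[-0.6,0,-4.7],[0,0,0],2.6],[[-0.6,0,-4.7],[0,0,0],2.6],[[-0.6,0,-4.7],[0,0,0],2.6]]'

```text
t: 7.15
eef_pos: [556.8, 45.6, 217.7]
tcp_rot: [-1.573, 0.009, 0.004]
ft_force: [0.4, -0.4, -1.1]
opening: 0.335
```

Call:
apply_moves --increments '[[[-0.6,0,-4.7],[0,0,0],2.6],[[-0.6,0,-4.7],[0,0,0],2.6],[[-0.6,0,-4.7],[0,0,0],2.6],[[-0.6,0,-4.7],[0,0,0],2.6],[[-0.6,0,-4.7],[0,0,0],2.6]]'

```text
t: 7.78
eef_pos: [519.9, -200.2, 213.1]
tcp_rot: [-1.57, 0.018, 0.002]
ft_force: [0.1, -0.4, -1.4]
opening: 0.333
```

Call:
apply_moves --increments '[[[-0.6,0,-4.7],[0,0,0],2.6],[[-0.6,0,-4.7],[0,0,0],2.6],[[-0.6,0,-4.0],[0,0,0],2.6],[[0,0,0],[0,0,0],2.6],[[0,0,0],[0,0,0],2.6]]'

```text
t: 8.4
eef_pos: [494.0, -342.1, 207.5]
tcp_rot: [-1.564, 0.027, -0.004]
ft_force: [-0.1, -0.0, -1.5]
opening: 0.331
```

```bash
python3 plan.py 500 -424 200 0;python3 wl.py w3 large_round_stand large_flask oblong_stand square_stand
```

```text
t 8.40 pos [ 494.  -342.1  207.5] rot_deg [-89.6   1.5  -0.2] F [-0.1 -0.  -1.5] open 31.50 j [-0.71  0.47  1.61 -0.01  1.08 -2.27]
tool shift cm [ 0.66  0.68 -8.19]
turn deg [-0.37 -0.25 -1.54]
cam [ 433.1 -341.9  379.6] tcp px [254.9 234.7]
  large_round_stand [ 498.5 -419.9    2.1] [187.1 178.6] 0.57
  large_flask [ 486.3 -339.5  107.3] [258.1 185.4] 0.87
  square_stand [ 393.3 -297.8    1.5] [295.2  82.2] 0.72
```

View pics/w3.png

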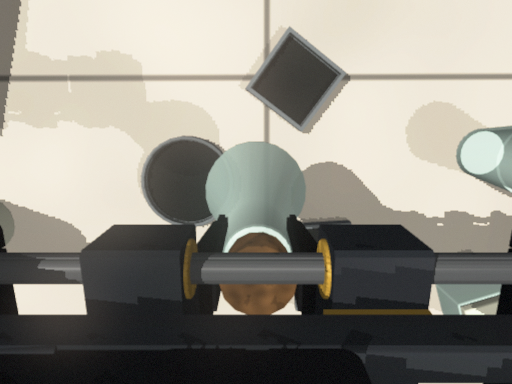

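The flask hangs upright; its foot is at (256,188) and the stand's rim is centred at (187,181), to its left (-y).

Run:
```python
from h import *
s=readout.state(); p=read_camera('wrist'); T=T_cam(p,s)
for uv,z in(((187,181),12),((187,181),4),((297,79),12),((256,189),114)): print(uv,onplane(p,T,uv,z).round(1))
```

```text
(187, 181) [ 501.3 -418.    12. ]
(187, 181) [ 502.8 -419.7    4. ]
(297, 79) [ 392.4 -297.    12. ]
(256, 189) [ 489.5 -340.8  114. ]
```

Call:
apply_moves --increments '[[[0.2,0,-2.6],[-0.4,-0.2,-1.5],2.6],[[0.2,0,-2.6],[0,0,0],2.6],[[0.2,0,-2.6],[0,0,0],2.6],[[0,0,0],[0,0,0],2.6],[[0,0,0],[0,0,0],2.6]]'

```text
t: 9.32
eef_pos: [502.9, -418.5, 209.1]
tcp_rot: [-1.573, -0.002, 0.006]
ft_force: [0.8, 0.6, -1.0]
opening: 0.332
```

```bash
python3 plan.py 501 -424 101 0;python3 wl.py w4 large_round_stand large_flask oblong_stand square_stand
```

```text
t 9.32 pos [ 502.9 -418.5  209.1] rot_deg [-90.1  -0.1   0.3] F [ 0.8  0.6 -1. ] open 31.55 j [-0.8   0.54  1.49 -0.    1.11 -2.37]
tool shift cm [-0.21 10.81 -0.52]
turn deg [0.14 0.34 0.13]
cam [ 437.  -417.4  379.4] tcp px [254.9 234.6]
  large_flask [ 497.5 -418.1  114.5] [256.5 186.2] 0.68
  square_stand [ 393.7 -298.4    2.2] [369.5  68.6] 0.7
```

Call:
apply_moves --increments '[[[0.1,2.5,-0.3],[0,0.3,0],2.6],[[0,2.5,0],[0,0,0],2.6],[[0,2,0],[0,0,0],2.6],[[0,0,0],[0,0,0],2.6],[[0,0,0],[0,0,0],2.6]]'

```text
t: 10.2
eef_pos: [505.1, -421.2, 139.7]
tcp_rot: [-1.576, -0.005, 0.002]
ft_force: [0.2, 0.3, -1.0]
opening: 0.329
```

```bash
python3 plan.py 504 -421 101 0;python3 wl.py w5 large_round_stand large_flask oblong_stand square_stand
```

```text
t 10.20 pos [ 505.1 -421.2  139.7] rot_deg [-90.3  -0.3   0.1] F [ 0.2  0.3 -1. ] open 31.28 j [-0.8   0.61  1.56 -0.    0.97 -2.37]
tool shift cm [-0.13  3.87  0.03]
turn deg [0.28 0.13 0.27]
cam [ 438.8 -419.4  309.8] tcp px [254.9 234.6]
  large_flask [ 501.6 -422.2   44.1] [254.9 187.9] 0.79
```

View pics/w5.png

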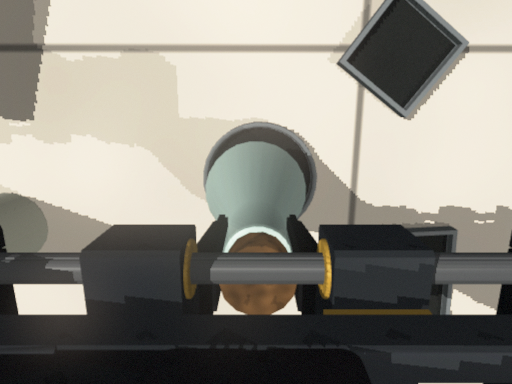

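Run:
```python
from h import *
s=readout.state(); p=read_camera('wrist'); T=T_cam(p,s); m=p['img'].max(2)
print('rim',onplane(p,T,(260,122),12).round(1),onplane(p,T,(203,175),12).round(1),onplane(p,T,(317,175),12).round(1))
print('foot',onplane(p,T,(256.5,141),50).round(1),onplane(p,T,(207,187),48).round(1),onplane(p,T,(306,187),48).round(1))
```

```text
rim [ 449.8 -418.2   12. ] [ 497.1 -469.8   12. ] [ 496.8 -366.3   12. ]
foot [ 462.8 -421.    50. ] [ 499.9 -460.8   48. ] [ 499.6 -381.1   48. ]
```

Call:
apply_moves --increments '[[[-0.1,1.5,0.3],[0.3,0,0.3],2.6],[[0,1,0],[0,0,0],2.6],[[0,0.8,0],[0,0,0],2.6],[[0,0,0],[0,0,0],2.6],[[0,0,0],[0,0,0],2.6]]'

```text
t: 11.12
eef_pos: [503.7, -417.9, 103.4]
tcp_rot: [-1.569, 0.002, 0.002]
ft_force: [-0.3, -0.1, -0.9]
opening: 0.332
```

```bash
python3 plan.py 504 -418 101 0
```

```text
t 11.12 pos [ 503.7 -417.9  103.4] rot_deg [-89.9   0.1   0.1] F [-0.3 -0.1 -0.9] open 31.60 j [-0.79  0.65  1.59 -0.    0.91 -2.37]
tool shift cm [ 0.03  0.24 -0.02]
turn deg [-0.09  0.12 -0.1 ]
```

Creep down to contact.

Call:
apply_moves --increments '[[[0,0.15,0],[0,0,0],2.6],[[0,0,0],[0,0,0],2.6],[[0,0.15,0],[0,0,0],2.6],[[0,0,0],[0,0,0],2.6],[[0,0,0],[0,0,0],2.6]]'

```text
t: 11.75
eef_pos: [504.0, -418.4, 101.6]
tcp_rot: [-1.571, 0.0, 0.002]
ft_force: [0.2, 0.2, -0.5]
opening: 0.335
```

```bash
python3 plan.py 504 -418 101 0
```

```text
t 11.75 pos [ 504.  -418.4  101.6] rot_deg [-90.    0.    0.1] F [ 0.2  0.2 -0.5] open 31.83 j [-0.79  0.65  1.59 -0.    0.9  -2.37]
tool shift cm [0.   0.06 0.04]
turn deg [ 0.01  0.12 -0.02]
```

Call:
apply_moves --increments '[[[0,0.15,0],[0,0,0],2.6],[[0,0.1,0],[0,0,0],2.6],[[0,0,0],[0,0,0],2.6],[[0,0,0],[0,0,0],2.6],[[0,0,0],[0,0,0],2.6]]'

```text
t: 12.38
eef_pos: [504.3, -419.1, 101.5]
tcp_rot: [-1.573, -0.001, 0.002]
ft_force: [-0.0, -0.5, 0.9]
opening: 0.331
```

```bash
python3 plan.py 504 -418 101 0
```

```text
t 12.38 pos [ 504.3 -419.1  101.5] rot_deg [-90.1  -0.1   0.1] F [-0.  -0.5  0.9] open 31.52 j [-0.79  0.65  1.59 -0.    0.9  -2.37]
tool shift cm [-0.03  0.05  0.11]
turn deg [0.14 0.12 0.07]
```

Call:
apply_moves --increments '[[[0,0,0],[0,0,0],6.5],[[0,0,0],[0,0,0],6.5],[[0,0,0],[0,0,0],6.5],[[0,0,0],[0,0,0],6.5],[[0,0,0],[0,0,0],6.5]]'

```text
t: 13.0
eef_pos: [504.4, -419.1, 101.2]
tcp_rot: [-1.573, -0.001, 0.002]
ft_force: [-0.1, 0.3, 0.5]
opening: 0.679
```

Call:
apply_moves --increments '[[[0,-1,0],[0,0,0],6.5],[[0,-4,0],[0,0,0],6.5],[[0,-4,0],[0,0,0],9.5],[[0,-4,0],[0,0,0],9.5],[[0,0,0],[0,0,0],9.5]]'

```text
t: 13.62
eef_pos: [504.2, -418.9, 237.9]
tcp_rot: [-1.574, -0.002, 0.002]
ft_force: [0.1, 0.3, -0.4]
opening: 0.943
```

```bash
python3 plan.py 620 -77 220 -71.6; python3 wl.py w6 large_flask
```

```text
t 13.62 pos [ 504.2 -418.9  237.9] rot_deg [-90.2  -0.1   0.1] F [ 0.1  0.3 -0.4] open 89.64 j [-0.79  0.51  1.45 -0.    1.17 -2.37]
tool shift cm [11.65  1.71 34.17]
turn deg [ 0.08 71.72  0.22]
cam [ 438.4 -417.4  408.2] tcp px [254.9 234.6]
  large_flask [ 501.3 -420.6    3.5] [255.3 162.7] 0.62
```

Call:
apply_moves --increments '[[[1.7,0,4.9],[0,0,0],9.5],[[1.7,0,4.9],[0,0,0],9.5],[[1.7,0,4.9],[0,0,0],9.5],[[1.7,0,4.9],[0,0,0],9.5],[[1.7,0,4.9],[0,0,0],9.5]]'

```text
t: 14.35
eef_pos: [587.3, -168.3, 227.9]
tcp_rot: [-1.565, 0.011, -0.004]
ft_force: [0.1, -0.3, 0.3]
opening: 1.002
```

Call:
apply_moves --increments '[[[1.7,0,4.9],[0,0,0],9.5],[[1.6,0,4.8],[0,0,0],9.5],[[0,0,0],[0,10.3,0],9.5],[[0,0,0],[0,10.3,0],9.5],[[0,0,0],[0,10.3,0],9.5]]'

```text
t: 14.98
eef_pos: [619.8, -62.9, 221.2]
tcp_rot: [-1.575, 0.023, -0.553]
ft_force: [-0.3, 0.3, 0.3]
opening: 1.0
```

Call:
apply_moves --increments '[[[0,0,0],[0,10.3,0],9.5],[[0,0,0],[0,10.3,0],9.5],[[0,0,0],[0,10.3,0],9.5],[[0,0,0],[0,10,0],9.5],[[0,0,0],[0,0,0],9.5]]'

```text
t: 15.6
eef_pos: [617.3, -62.2, 214.3]
tcp_rot: [-1.6, 0.02, -1.291]
ft_force: [0.4, -0.9, 0.2]
opening: 0.997
```

```bash
python3 plan.py 638 -76 130 -71.6; python3 wl.py w7 oblong_jar
python3 - <<'E'
from ortho import *
s=readout.state(); p=read_camera('wrist');T=T_cam(p,s);c=(638,-76);o=ortho(p,T,c,62);cv2.imwrite('pics/o7.png',np.hstack([cv2.resize(o,(380,380)),cv2.resize(p['img'],(507,380))[:,:,:]])[:,:,::-1])
E
```

```text
t 15.60 pos [617.3 -62.2 214.3] rot_deg [-91.7   1.1 -73.9] F [ 0.4 -0.9  0.2] open 94.82 j [-0.21  0.5   1.55  0.    1.13 -0.49]
tool shift cm [2.07 8.34 1.85]
turn deg [ 1.65 -2.33 -1.18]
cam [604.8  -0.1 386. ] tcp px [256.6 236.3]
  oblong_jar [638.5 -72.   -1.2] [277.  185.4] 0.81
```

View pics/o7.png

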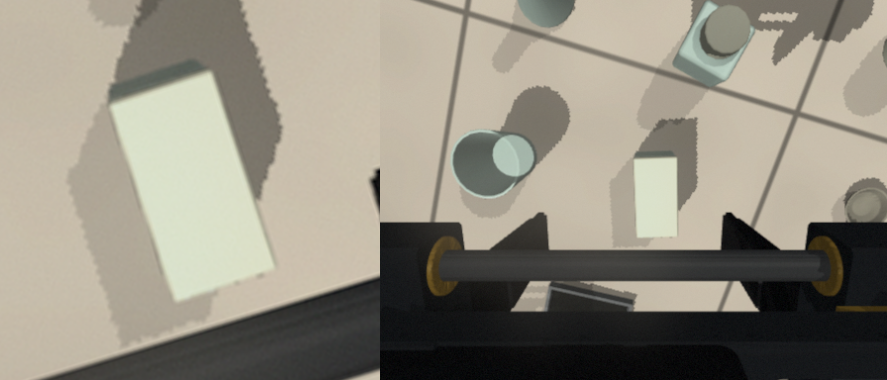

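The jar's lid corners give centre (639,-74) and yaw -71.5°. The bottle and beaker are clear of the fingers.

Call:
apply_moves --increments '[[[0,0,0],[1.6,-2.3,-1.2],9.5],[[0,0,0],[0,0,0],9.5],[[0,0,0],[0,0,0],9.5],[[0,0,0],[0,0,0],9.5],[[0,0,0],[0,0,0],9.5]]'

```text
t: 16.38
eef_pos: [617.6, -62.3, 214.5]
tcp_rot: [-1.572, -0.0, -1.241]
ft_force: [-0.2, -0.2, -0.1]
opening: 1.003
```

```bash
python3 plan.py 639 -74 90 -71.5
```

```text
t 16.38 pos [617.6 -62.3 214.5] rot_deg [-90.   -0.  -71.1] F [-0.2 -0.2 -0.1] open 95.36 j [-0.21  0.49  1.57 -0.    1.09 -0.54]
tool shift cm [ 1.79 12.45  1.66]
turn deg [0.05 0.37 0.  ]
```

Call:
apply_moves --increments '[[[1.8,2,1.7],[0,0.4,0],9.5],[[0,3.8,0],[0,0,0],9.5],[[0,3.8,0],[0,0,0],9.5],[[0,2.5,0],[0,0,0],9.5],[[0,0,0],[0,0,0],9.5]]'

```text
t: 17.0
eef_pos: [641.0, -74.6, 90.8]
tcp_rot: [-1.57, -0.001, -1.249]
ft_force: [0.6, 0.3, 1.0]
opening: 0.997
```

```bash
python3 plan.py 639 -74 22 -71.5
```

```text
t 17.00 pos [641.  -74.6  90.8] rot_deg [-90.   -0.  -71.5] F [0.6 0.3 1. ] open 94.77 j [-0.22  0.65  1.62 -0.    0.86 -0.54]
tool shift cm [-0.13  6.88 -0.18]
turn deg [-0.03 -0.05  0.04]
```

Call:
apply_moves --increments '[[[-0.1,2.8,-0.2],[0,0,0],9.5],[[0,2.5,0],[0,0,0],9.5],[[0,1.4,0],[0,0,0],9.5],[[0,0,0],[0,0,0],9.5],[[0,0,0],[0,0,0],9.5]]'

```text
t: 17.62
eef_pos: [642.3, -75.0, 28.2]
tcp_rot: [-1.564, -0.005, -1.249]
ft_force: [-0.2, 0.5, 0.7]
opening: 0.999
```

Call:
apply_moves --increments '[[[0,0,0],[0,0,0],3.8],[[0,0,0],[0,0,0],3.8],[[0,0,0],[0,0,0],3.8],[[0,0,0],[0,0,0],3.8],[[0,0,0],[0,0,0],3.8]]'

```text
t: 18.25
eef_pos: [643.1, -75.2, 30.3]
tcp_rot: [-1.561, -0.006, -1.249]
ft_force: [-1.8, -0.5, 0.3]
opening: 0.53
```

Call:
apply_moves --increments '[[[0,0,0],[0,0,0],3.8],[[0,0,0],[0,0,0],3.8],[[0,0,0],[0,0,0],3.8],[[0,0,0],[0,0,0],3.8],[[0,0,0],[0,0,0],3.8]]'

```text
t: 18.88
eef_pos: [642.7, -75.2, 30.3]
tcp_rot: [-1.562, -0.006, -1.249]
ft_force: [-1.8, -0.8, 1.3]
opening: 0.459
```

```bash
python3 plan.py 606 -266 150 3
```

```text
t 18.88 pos [642.7 -75.2  30.3] rot_deg [-89.5  -0.3 -71.5] F [-1.8 -0.8  1.3] open 43.63 j [-0.22  0.73  1.66 -0.    0.74 -0.54]
tool shift cm [ 17.01 -11.95  -9.42]
turn deg [ -0.2  -74.54   0.61]
```

Call:
apply_moves --increments '[[[0,-1,0],[-0.2,0,0.6],3.8],[[0,-3,0],[0,0,0],3.8],[[0,-3.5,0],[0,0,0],3.8],[[0,-2.5,0],[0,0,0],3.8],[[0,0,0],[0,0,0],3.8]]'

```text
t: 19.5
eef_pos: [642.5, -75.7, 134.0]
tcp_rot: [-1.566, 0.007, -1.249]
ft_force: [0.5, 0.3, -3.6]
opening: 0.464
```

Call:
apply_moves --increments '[[[3.2,0,-1.8],[0,0,0],3.8],[[3.5,0,-1.9],[0,0,0],3.8],[[3.5,0,-1.9],[0,0,0],3.8],[[3.5,0,-1.9],[0,0,0],3.8],[[2.5,0,-1.5],[0,0,0],3.8]]'

```text
t: 20.12
eef_pos: [606.5, -259.9, 126.5]
tcp_rot: [-1.57, 0.013, -1.244]
ft_force: [-0.2, 1.0, -2.7]
opening: 0.461
```

Call:
apply_moves --increments '[[[0,0,0],[0,-9,0],3.8],[[0,0,0],[0,-9,0],3.8],[[0,0,0],[0,-9,0],3.8],[[0,0,0],[0,-9,0],3.8],[[0,0,0],[0,-9,0],3.8]]'

```text
t: 20.75
eef_pos: [603.4, -261.8, 118.8]
tcp_rot: [-1.559, 0.018, -0.439]
ft_force: [-0.4, 0.5, -2.2]
opening: 0.461
```

Call:
apply_moves --increments '[[[0,0,0],[0,-9,0],3.8],[[0,0,0],[0,-9,0],3.8],[[0,0,0],[0,-8,0],3.8],[[0,0,0],[0,0,0],3.8],[[0,0,0],[0,0,0],3.8]]'

```text
t: 21.38
eef_pos: [601.4, -260.7, 112.4]
tcp_rot: [-1.546, 0.018, 0.027]
ft_force: [0.4, -0.3, -2.7]
opening: 0.46
```

```bash
python3 plan.py 606 -264 130 3;python3 wl.py w8 oblong_jar oblong_stand
```

```text
t 21.38 pos [ 601.4 -260.7  112.4] rot_deg [-88.6   1.    1.5] F [ 0.4 -0.3 -2.7] open 43.73 j [-0.51  0.65  1.56  0.01  0.96 -2.12]
tool shift cm [ 0.42 -1.78 -0.3 ]
turn deg [-1.42 -1.48 -1.  ]
cam [ 539.1 -265.4  283.9] tcp px [254.9 234.6]
  oblong_jar [ 602.2 -257.8   80.1] [258.4 218.4] 0.95
```

View pics/w8.png

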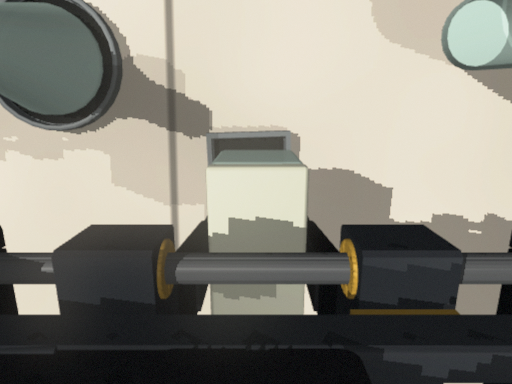

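Run:
```python
from h import *
s=readout.state(); p=read_camera('wrist'); T=T_cam(p,s)
g=lambda u,v,z: print((u,v),onplane(p,T,(u,v),z).round(1))
g(208,133,12);g(290,131,12);print('jar');g(209,164,144);g(304,164,144);g(216,151,82);g(298,151,82)
```

```text
(208, 133) [ 552.9 -297.9   12. ]
(290, 131) [ 549.6 -232.    12. ]
jar
(209, 164) [ 559.2 -281.8  144. ]
(304, 164) [ 558.2 -241.6  144. ]
(216, 151) [ 560.  -284.8   82. ]
(298, 151) [ 558.8 -235.1   82. ]
```

Call:
apply_moves --increments '[[[0.4,0,-0.3],[-1.4,-1.5,-1],3.8],[[0,0,0],[0,0,0],3.8],[[0,2,0],[0,0,0],3.8],[[0,2,0],[0,0,0],3.8],[[0,0,0],[0,0,0],3.8]]'

```text
t: 22.2
eef_pos: [606.6, -264.0, 72.9]
tcp_rot: [-1.574, -0.004, 0.055]
ft_force: [-0.9, -0.7, -1.9]
opening: 0.459
```

```bash
python3 plan.py 605.5 -264 36 3
```

```text
t 22.20 pos [ 606.6 -264.    72.9] rot_deg [-90.2  -0.2   3.2] F [-0.9 -0.7 -1.9] open 43.60 j [-0.51  0.69  1.59 -0.    0.85 -2.14]
tool shift cm [-0.12  3.69  0.02]
turn deg [0.18 0.16 0.21]
```

Call:
apply_moves --increments '[[[-0.1,1.5,0],[0.2,0.2,0.2],3.8],[[0,1.2,0],[0,0,0],3.8],[[0,0.7,0],[0,0,0],3.8],[[0,0,0],[0,0,0],3.8],[[0,0,0],[0,0,0],3.8]]'

```text
t: 22.82
eef_pos: [606.3, -264.5, 38.2]
tcp_rot: [-1.571, -0.002, 0.051]
ft_force: [-0.1, 0.5, -3.2]
opening: 0.46
```

```bash
python3 plan.py 605.5 -264 34 3; python3 wl.py w9 oblong_jar oblong_stand; python3 -c "
import cv2;a=cv2.imread('pics/w9.png');cv2.imwrite('pics/w9c.png',cv2.resize(a[60:320,120:390],None,fx=2,fy=2))"
```

```text
t 22.82 pos [ 606.3 -264.5   38.2] rot_deg [-90.   -0.1   2.9] F [-0.1  0.5 -3.2] open 43.78 j [-0.51  0.74  1.61  0.    0.79 -2.13]
tool shift cm [-0.08  0.42  0.06]
turn deg [ 0.03 -0.06  0.1 ]
cam [ 540.6 -266.7  208.5] tcp px [254.9 234.6]
  oblong_jar [ 605.5 -262.4    2.9] [258.6 213.7] 0.63
```

View pics/w9c.png

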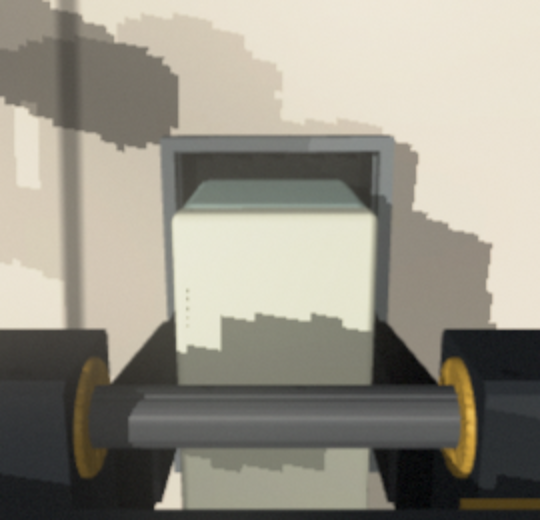

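The jar sits inside the rim, well centred and parallel. Setting it down.

Call:
apply_moves --increments '[[[0,0.25,0],[0,0,0],3.8],[[0,0,0],[0,0,0],3.8],[[0,0.15,0],[0,0,0],3.8],[[0,0,0],[0,0,0],3.8],[[0,0,0],[0,0,0],3.8]]'

```text
t: 23.6
eef_pos: [606.6, -264.6, 34.6]
tcp_rot: [-1.572, -0.003, 0.051]
ft_force: [-0.2, 0.4, -2.6]
opening: 0.463
```

```bash
python3 plan.py 605.5 -264 34 3
```

```text
t 23.60 pos [ 606.6 -264.6   34.6] rot_deg [-90.1  -0.2   2.9] F [-0.2  0.4 -2.6] open 44.03 j [-0.51  0.75  1.61  0.    0.78 -2.13]
tool shift cm [-0.1   0.06  0.07]
turn deg [ 0.06 -0.06  0.15]
```

Call:
apply_moves --increments '[[[0,0.15,0],[0,0,0],3.8],[[0,0.1,0],[0,0,0],3.8],[[0,0,0],[0,0,0],3.8],[[0,0,0],[0,0,0],3.8],[[0,0,0],[0,0,0],3.8]]'

```text
t: 24.22
eef_pos: [606.6, -264.8, 34.3]
tcp_rot: [-1.573, -0.003, 0.051]
ft_force: [-0.8, -0.1, -0.6]
opening: 0.463
```

```bash
python3 plan.py 605.5 -264 34 3
```

```text
t 24.23 pos [ 606.6 -264.8   34.3] rot_deg [-90.1  -0.2   2.9] F [-0.8 -0.1 -0.6] open 44.04 j [-0.51  0.75  1.61  0.    0.78 -2.13]
tool shift cm [-0.1   0.03  0.09]
turn deg [ 0.1  -0.05  0.2 ]
```

Call:
apply_moves --increments '[[[0,0,0],[0,0,0],7.5],[[0,0,0],[0,0,0],7.5],[[0,0,0],[0,0,0],7.5],[[0,0,0],[0,0,0],7.5],[[0,0,0],[0,0,0],7.5]]'

```text
t: 24.85
eef_pos: [606.9, -265.1, 34.6]
tcp_rot: [-1.573, -0.004, 0.051]
ft_force: [0.1, -0.0, -0.5]
opening: 0.787
```

Call:
apply_moves --increments '[[[0,-1.5,0],[0,0,0],7.5],[[0,-4,0],[0,0,0],9.5],[[0,-5,0],[0,0,0],9.5],[[0,-5,0],[0,0,0],9.5],[[0,-3,0],[0,0,0],9.5]]'

```text
t: 25.48
eef_pos: [605.4, -264.3, 227.2]
tcp_rot: [-1.572, -0.003, 0.051]
ft_force: [0.2, 0.8, -0.4]
opening: 1.003
```

```bash
python3 plan.py 625 77 225 -8;python3 wl.py w10 oblong_jar
```

```text
t 25.48 pos [ 605.4 -264.3  227.2] rot_deg [-90.1  -0.1   2.9] F [ 0.2  0.8 -0.4] open 95.34 j [-0.51  0.53  1.45  0.    1.16 -2.13]
tool shift cm [ 3.71  0.19 33.98]
turn deg [ 0.05 10.94  0.15]
cam [ 539.5 -266.3  397.5] tcp px [254.9 234.6]
  oblong_jar [ 606.4 -263.1    2.2] [257.2 167.1] 0.91
```

Call:
apply_moves --increments '[[[0.6,0,5.5],[0,0,0],9.5],[[0.6,0,5.5],[0,0,0],9.5],[[0.6,0,5.5],[0,0,0],9.5],[[0.6,0,5.5],[0,0,0],9.5],[[0.6,0,5.5],[0,0,0],9.5]]'

```text
t: 26.2
eef_pos: [621.2, 15.7, 227.8]
tcp_rot: [-1.574, -0.005, 0.045]
ft_force: [1.0, -0.1, -0.2]
opening: 0.998
```

Call:
apply_moves --increments '[[[0.6,0,5.3],[0,0,0],9.5],[[0,0,0],[0,5.5,0],9.5],[[0,0,0],[0,5.5,0],9.5],[[0,0,0],[0,0,0],9.5],[[0,0,0],[0,0,0],9.5]]'

```text
t: 26.82
eef_pos: [622.9, 75.5, 226.8]
tcp_rot: [-1.573, -0.003, -0.144]
ft_force: [-0.6, -0.3, -0.8]
opening: 0.998
```

```bash
python3 plan.py 648 77 140 -8; python3 wl.py w11 square_bottle
python3 - <<'E'
from ortho import *
s=readout.state(); p=read_camera('wrist');T=T_cam(p,s);c=(648,77)
cv2.imwrite('pics/o11.png',np.hstack([cv2.resize(ortho(p,T,c,z),(390,390)) for z in(72,110)])[:,:,::-1])
E
```

```text
t 26.82 pos [622.9  75.5 226.8] rot_deg [-90.1  -0.2  -8.2] F [-0.6 -0.3 -0.8] open 94.88 j [ 0.02  0.48  1.54 -0.    1.12 -1.41]
tool shift cm [2.43 8.69 0.53]
turn deg [ 0.15 -0.23  0.2 ]
cam [557.5  86.5 397. ] tcp px [255.  234.9]
  square_bottle [649.4  78.8   1.1] [262.4 187. ] 0.56
```

View pics/o11.png

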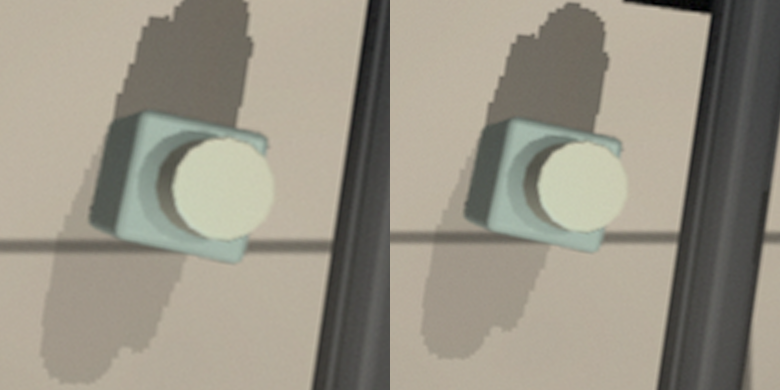

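Bottle: centre (647,80), yaw about -11.4°; body corners and cap agree.

Call:
apply_moves --increments '[[[2.4,2,0.9],[0.1,3.2,0.2],9.5],[[0,4,0],[0,0,0],9.5],[[0,4,0],[0,0,0],9.5],[[0,0,0],[0,0,0],9.5],[[0,0,0],[0,0,0],9.5]]'

```text
t: 27.6
eef_pos: [650.3, 79.7, 127.0]
tcp_rot: [-1.571, -0.004, -0.201]
ft_force: [0.1, 0.8, 0.9]
opening: 0.998
```

```bash
python3 plan.py 647 80 44 -11.4
```

```text
t 27.60 pos [650.3  79.7 127. ] rot_deg [-90.   -0.2 -11.5] F [0.1 0.8 0.9] open 94.89 j [ 0.02  0.62  1.57 -0.    0.94 -1.35]
tool shift cm [-0.36  8.3  -0.04]
turn deg [-0.01 -0.12  0.22]
```

Call:
apply_moves --increments '[[[-0.4,3,0],[0,0,0.2],9.5],[[0,3,0],[0,0,0],9.5],[[0,2,0],[0,0,0],9.5],[[0,0,0],[0,0,0],9.5],[[0,0,0],[0,0,0],9.5]]'

```text
t: 28.22
eef_pos: [651.4, 80.4, 55.4]
tcp_rot: [-1.567, -0.014, -0.2]
ft_force: [-0.1, 0.9, 0.6]
opening: 0.994
```

Call:
apply_moves --increments '[[[0,0,0],[0,0,0],4.6],[[0,0,0],[0,0,0],4.6],[[0,0,0],[0,0,0],4.6],[[0,0,0],[0,0,0],4.6],[[0,0,0],[0,0,0],4.6]]'

```text
t: 28.85
eef_pos: [652.6, 80.3, 58.5]
tcp_rot: [-1.567, -0.018, -0.2]
ft_force: [0.1, 0.5, -0.3]
opening: 0.547
```

Call:
apply_moves --increments '[[[0,0,0],[0,0,0],4.6],[[0,0,0],[0,0,0],4.6],[[0,0,0],[0,0,0],4.6],[[0,0,0],[0,0,0],4.6],[[0,0,0],[0,0,0],4.6]]'

```text
t: 29.48
eef_pos: [652.6, 80.3, 58.5]
tcp_rot: [-1.567, -0.018, -0.2]
ft_force: [-0.6, -1.4, 0.8]
opening: 0.543
```

```bash
python3 plan.py 393 -300 180 -36.5
```

```text
t 29.48 pos [652.6  80.3  58.5] rot_deg [-89.8  -1.  -11.5] F [-0.6 -1.4  0.8] open 51.68 j [ 0.02  0.7   1.62 -0.    0.8  -1.35]
tool shift cm [-17.66 -12.64 -42.38]
turn deg [-0.45 25.03  0.97]
```

The grip is high on the body (only 13 mm of pad on it), so I'll regrip lower and better centred.

Call:
apply_moves --increments '[[[0,0,0],[0,0,0],7.5],[[0,0,0],[0,0,0],7.5],[[0,0,0],[0,0,0],7.5],[[0,0,0],[0,0,0],7.5],[[-0.5,0.6,0],[-0.4,0,1],7.5]]'

```text
t: 30.1
eef_pos: [647.7, 81.3, 52.3]
tcp_rot: [-1.574, -0.0, -0.2]
ft_force: [-0.7, 0.0, -0.2]
opening: 0.787
```

Call:
apply_moves --increments '[[[0,0.5,0],[0,0,0],7.5],[[0,0,0],[0,0,0],7.5],[[0,0,0],[0,0,0],7.5],[[0,0,0],[0,0,0],7.5],[[0,0,0],[0,0,0],7.5]]'

```text
t: 30.72
eef_pos: [647.3, 81.4, 46.2]
tcp_rot: [-1.574, 0.001, -0.2]
ft_force: [0.1, -0.7, 0.6]
opening: 0.787
```

```bash
python3 plan.py 647 80 45 -11.4
```

```text
t 30.73 pos [647.3  81.4  46.2] rot_deg [-90.2   0.1 -11.5] F [ 0.1 -0.7  0.6] open 74.84 j [ 0.03  0.72  1.63 -0.    0.79 -1.34]
tool shift cm [ 0.    0.12 -0.15]
turn deg [ 0.2  -0.07 -0.08]
```

Call:
apply_moves --increments '[[[0,0,-0.1],[0.2,0,0],4.6],[[0,0,0],[0,0,0],4.6],[[0,0,0],[0,0,0],4.6],[[0,0,0],[0,0,0],4.6],[[0,0,0],[0,0,0],4.6]]'

```text
t: 31.35
eef_pos: [647.1, 80.3, 46.4]
tcp_rot: [-1.571, 0.001, -0.2]
ft_force: [-0.4, 0.8, 0.0]
opening: 0.545
```

Call:
apply_moves --increments '[[[0,-1,0],[0,0,0],4.6],[[0,-3,0],[0,0,0],4.6],[[0,-4,0],[0,0,0],4.6],[[0,-4,0],[0,0,0],4.6],[[0,0,0],[0,0,0],4.6]]'

```text
t: 31.98
eef_pos: [646.8, 80.4, 171.4]
tcp_rot: [-1.571, 0.002, -0.2]
ft_force: [0.0, -0.2, -2.0]
opening: 0.546
```

```bash
python3 plan.py 393 -300 165 -36.5
```

```text
t 31.98 pos [646.8  80.4 171.4] rot_deg [-90.    0.1 -11.5] F [ 0.  -0.2 -2. ] open 51.95 j [ 0.02  0.57  1.53  0.    1.04 -1.35]
tool shift cm [-17.32   0.68 -42.32]
turn deg [ 0.03 25.04 -0.12]
```

Call:
apply_moves --increments '[[[-1,0,-2.5],[0,0,0],4.6],[[-1.8,0,-4.4],[0,0,0],4.6],[[-1.9,0,-4.7],[0,0,0],4.6],[[-1.9,0,-4.7],[0,0,0],4.6],[[-1.9,0,-4.7],[0,0,0],4.6]]'

```text
t: 32.6
eef_pos: [517.3, -110.6, 168.0]
tcp_rot: [-1.571, 0.007, -0.195]
ft_force: [1.2, -0.8, -1.7]
opening: 0.542
```

Call:
apply_moves --increments '[[[-1.9,0,-4.7],[0,0,0],4.6],[[-1.9,0,-4.7],[0,0,0],4.6],[[-1.9,0,-4.5],[0,0,0],4.6],[[-1.4,0,-3.5],[0,0,0],4.6],[[0,0,0],[0,8.3,0],4.6]]'

```text
t: 33.22
eef_pos: [406.4, -273.2, 165.3]
tcp_rot: [-1.57, 0.013, -0.345]
ft_force: [0.6, 0.2, -0.6]
opening: 0.544
```

Call:
apply_moves --increments '[[[0,0,0],[0,8.3,0],4.6],[[0,0,0],[0,8.3,0],4.6],[[0,0,0],[0,0,0],4.6],[[0,0,0],[0,0,0],4.6],[[0,0,0],[0,0,0],4.6]]'

```text
t: 33.85
eef_pos: [404.3, -272.6, 162.8]
tcp_rot: [-1.574, 0.018, -0.641]
ft_force: [0.2, -0.6, -2.1]
opening: 0.548
```

```bash
python3 plan.py 393 -300 120 -36.5; python3 wl.py w12 square_bottle square_stand
```

```text
t 33.85 pos [ 404.3 -272.6  162.8] rot_deg [-90.2   1.  -36.7] F [ 0.2 -0.6 -2.1] open 52.08 j [-0.73  0.37  1.94 -0.01  0.85 -1.65]
tool shift cm [ 0.81  4.27 -2.86]
turn deg [ 0.15 -0.21 -1.01]
cam [ 354.5 -233.8  334.3] tcp px [255.4 235.7]
  square_bottle [ 406.7 -267.2  119. ] [264.5 211.1] 0.77
  square_stand [ 392.6 -298.3    3. ] [229.4 186.4] 0.57
```

Call:
apply_moves --increments '[[[0.8,0,-2.8],[0.1,0,-1],4.6],[[0,3,0],[0,0,0],4.6],[[0,3,0],[0,0,0],4.6],[[0,0,0],[0,0,0],4.6],[[0,0,0],[0,0,0],4.6]]'

```text
t: 34.62
eef_pos: [394.7, -301.5, 103.1]
tcp_rot: [-1.572, -0.004, -0.639]
ft_force: [0.4, -0.4, -1.7]
opening: 0.544
```

```bash
python3 plan.py 393 -300 52 -36.5; python3 wl.py w13 square_bottle square_stand; python3 -c "
import cv2;a=cv2.imread('pics/w13.png');cv2.imwrite('pics/w13c.png',cv2.resize(a[90:320,120:390],None,fx=2,fy=2))"
```

```text
t 34.62 pos [ 394.7 -301.5  103.1] rot_deg [-90.1  -0.2 -36.6] F [ 0.4 -0.4 -1.7] open 51.70 j [-0.78  0.47  1.99 -0.    0.68 -1.72]
tool shift cm [-0.24  5.11  0.02]
turn deg [ 0.08 -0.1   0.21]
cam [ 341.7 -260.8  273.3] tcp px [255.4 235.7]
  square_bottle [ 397.6 -299.8   57.5] [260.4 212.8] 0.82
  square_stand [ 392.9 -299.     0.8] [257.2 187.5] 0.81
```

View pics/w13c.png

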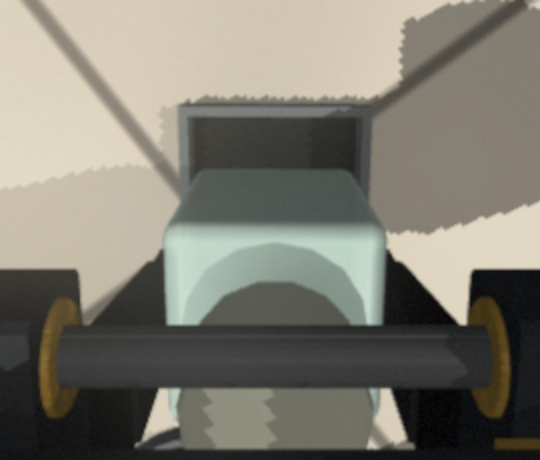

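Run:
```python
from h import *
s=readout.state(); p=read_camera('wrist'); T=T_cam(p,s)
yaw=np.radians(-36.6); ax=np.array([np.cos(yaw),np.sin(yaw)]); ay=np.array([-ax[1],ax[0]])
for a,b,z,d in(((209.5,142.5),(306,141),12,38),((218,174.5),(294,174.5),57,26)):
    A=onplane(p,T,a,z)[:2];B=onplane(p,T,b,z)[:2]
    print('width',np.linalg.norm(B-A).round(1),'yaw',np.degrees(np.arctan2(*(B-A)[::-1]))-90,'centre',((A+B)/2+d*ax).round(1))
```

```text
width 75.2 yaw -35.73173575796897 centre [ 392.2 -298. ]
width 50.2 yaw -36.606721037835136 centre [ 395.7 -302. ]
```

Call:
apply_moves --increments '[[[-0.5,0,0.1],[0,0,0.2],4.6],[[0,1.5,0],[0,0,0],4.6],[[0,1.5,0],[0,0,0],4.6],[[0,0.7,0],[0,0,0],4.6],[[0,0,0],[0,0,0],4.6]]'

```text
t: 35.45
eef_pos: [391.1, -297.3, 64.3]
tcp_rot: [-1.572, -0.002, -0.639]
ft_force: [-0.1, -0.1, -1.5]
opening: 0.549
```

```bash
python3 plan.py 391 -298 51 -36.5
```

```text
t 35.45 pos [ 391.1 -297.3   64.3] rot_deg [-90.1  -0.1 -36.6] F [-0.1 -0.1 -1.5] open 52.25 j [-0.78  0.53  2.03 -0.    0.58 -1.71]
tool shift cm [ 0.04  1.33 -0.06]
turn deg [ 0.1  -0.09  0.1 ]
```

Call:
apply_moves --increments '[[[0,0.6,0],[0,0,0],4.6],[[0,0.4,0],[0,0,0],4.6],[[0,0.2,0],[0,0,0],4.6],[[0,0,0],[0,0,0],4.6],[[0,0,0],[0,0,0],4.6]]'

```text
t: 36.08
eef_pos: [391.4, -297.6, 52.0]
tcp_rot: [-1.573, -0.003, -0.638]
ft_force: [0.3, -0.2, -1.9]
opening: 0.547
```

```bash
python3 plan.py 391 -298 51 -36.5
```

```text
t 36.08 pos [ 391.4 -297.6   52. ] rot_deg [-90.1  -0.2 -36.6] F [ 0.3 -0.2 -1.9] open 52.01 j [-0.78  0.55  2.04 -0.    0.55 -1.71]
tool shift cm [-0.01  0.1  -0.05]
turn deg [ 0.11 -0.08  0.17]
```

Call:
apply_moves --increments '[[[0,0.15,0],[0,0,0],4.6],[[0,0.1,0],[0,0,0],4.6],[[0,0.1,0],[0,0,0],4.6],[[0,0,0],[0,0,0],4.6],[[0,0,0],[0,0,0],4.6]]'

```text
t: 36.7
eef_pos: [391.7, -298.0, 50.7]
tcp_rot: [-1.573, -0.005, -0.639]
ft_force: [0.3, 0.0, -1.4]
opening: 0.551
```

```bash
python3 plan.py 391 -298 51 -36.5
```

```text
t 36.70 pos [ 391.7 -298.    50.7] rot_deg [-90.1  -0.3 -36.6] F [ 0.3  0.  -1.4] open 52.41 j [-0.78  0.55  2.04 -0.    0.54 -1.71]
tool shift cm [-0.05 -0.03 -0.05]
turn deg [ 0.12 -0.09  0.31]
```

Call:
apply_moves --increments '[[[0,0.15,0],[0,0,0.2],4.6],[[0,0.15,0],[0,0,0],4.6],[[0,0,0],[0,0,0],4.6],[[0,0,0],[0,0,0],4.6],[[0,0,0],[0,0,0],4.6]]'

```text
t: 37.33
eef_pos: [392.0, -298.5, 50.2]
tcp_rot: [-1.573, -0.004, -0.639]
ft_force: [-0.4, 0.6, 1.2]
opening: 0.546
```

```bash
python3 plan.py 391 -298 51 -36.5
```

```text
t 37.33 pos [ 392.  -298.5   50.2] rot_deg [-90.1  -0.2 -36.6] F [-0.4  0.6  1.2] open 51.89 j [-0.78  0.56  2.04 -0.    0.54 -1.71]
tool shift cm [-0.11 -0.08 -0.02]
turn deg [ 0.14 -0.13  0.22]
```

Call:
apply_moves --increments '[[[0,0,0],[0,0,0],8],[[0,0,0],[0,0,0],8],[[0,0,0],[0,0,0],8],[[0,0,0],[0,0,0],8],[[0,0,0],[0,0,0],8]]'

```text
t: 37.95
eef_pos: [392.1, -298.5, 49.9]
tcp_rot: [-1.573, -0.004, -0.639]
ft_force: [0.0, 0.9, -0.2]
opening: 0.839
```

Call:
apply_moves --increments '[[[0,-1.5,0],[0,0,0],8],[[0,-4,0],[0,0,0],8],[[0,-5,0],[0,0,0],9.5],[[0,-5,0],[0,0,0],9.5],[[0,-1,0],[0,0,0],9.5]]'

```text
t: 38.58
eef_pos: [391.4, -297.4, 223.2]
tcp_rot: [-1.573, -0.004, -0.639]
ft_force: [-0.2, 0.8, -0.2]
opening: 0.999
```

```bash
python3 plan.py 465 80 200 -36.5; python3 wl.py w14 square_bottle
```

```text
t 38.58 pos [ 391.4 -297.4  223.2] rot_deg [-90.1  -0.2 -36.6] F [-0.2  0.8 -0.2] open 95.00 j [-0.78  0.29  1.87 -0.    0.98 -1.71]
tool shift cm [-16.62   2.18  34.69]
turn deg [ 0.14 -0.13  0.21]
cam [ 338.6 -256.6  393.4] tcp px [255.4 235.7]
  square_bottle [ 392.6 -295.7    2.2] [258.5 167.1] 0.7
```

Call:
apply_moves --increments '[[[-2.4,0,4.9],[0,0,0],9.5],[[-2.4,0,4.9],[0,0,0],9.5],[[-2.4,0,4.9],[0,0,0],9.5],[[-2.4,0,4.9],[0,0,0],9.5],[[-2.4,0,4.9],[0,0,0],9.5]]'

```text
t: 39.3
eef_pos: [439.4, -23.3, 214.2]
tcp_rot: [-1.575, 0.01, -0.647]
ft_force: [2.0, -0.4, 0.6]
opening: 0.998
```

Call:
apply_moves --increments '[[[-2.4,0,4.9],[0,0,0],9.5],[[-2.2,0,4.8],[0,0,0],9.5],[[0,0,0],[0,0,0],9.5],[[0,0,0],[0,0,0],9.5],[[0,0,0],[0,0,0],9.5]]'

```text
t: 39.92
eef_pos: [458.5, 87.1, 208.3]
tcp_rot: [-1.582, 0.018, -0.643]
ft_force: [0.4, -0.4, 0.2]
opening: 1.002
```

```bash
python3 plan.py 469 88 61 -36.5; python3 wl.py w15 small_flask
```

```text
t 39.92 pos [458.5  87.1 208.3] rot_deg [-90.7   1.  -36.8] F [ 0.4 -0.4  0.2] open 95.27 j [ 0.04  0.28  1.93  0.    0.95 -0.89]
tool shift cm [ 1.06 14.71  0.87]
turn deg [ 0.65 -0.33 -1.05]
cam [409.7 127.1 379.9] tcp px [255.4 235.7]
  small_flask [467.8  86.2   1.8] [262.5 180. ] 0.6
```

View pics/w15.png

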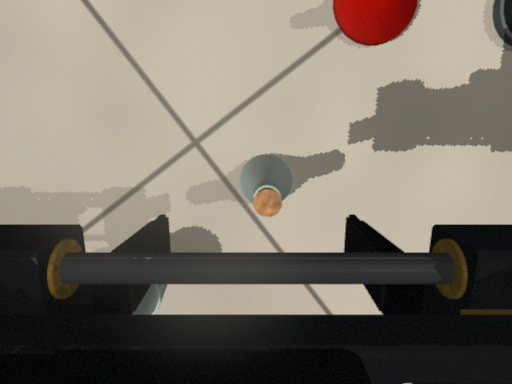

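Cork at (267,203), foot at (266,182). The beaker (around (150,290)) is well outside the fingers' reach.

Run:
```python
from h import *
s=readout.state(); p=read_camera('wrist'); T=T_cam(p,s)
print(onplane(p,T,(267,203),108),onplane(p,T,(266,183),4))
```

```text
[469.84189953  88.88667622 108.        ] [473.02118146  87.49446342   4.        ]
```

Call:
apply_moves --increments '[[[1,0,0.8],[0.6,-0.3,-1],9.5],[[0,3,0],[0,0,0],9.5],[[0,3,0],[0,0,0],9.5],[[0,0,0],[0,0,0],9.5],[[0,0,0],[0,0,0],9.5]]'

```text
t: 40.7
eef_pos: [476.0, 85.7, 148.9]
tcp_rot: [-1.566, -0.007, -0.64]
ft_force: [-0.2, -0.3, -0.7]
opening: 0.997
```

```bash
python3 plan.py 469 88 61 -36.5
```

```text
t 40.70 pos [476.   85.7 148.9] rot_deg [-89.7  -0.4 -36.7] F [-0.2 -0.3 -0.7] open 94.84 j [ 0.04  0.38  1.98 -0.    0.78 -0.89]
tool shift cm [-0.76  8.78 -0.28]
turn deg [-0.26 -0.19  0.39]
```

Call:
apply_moves --increments '[[[-0.6,2,-0.1],[-0.3,0,0.4],9.5],[[0,3,0],[0,0,0],9.5],[[0,3,0],[0,0,0],9.5],[[0,0.7,0],[0,0,0],9.5],[[0,0,0],[0,0,0],9.5]]'

```text
t: 41.32
eef_pos: [475.6, 88.6, 65.9]
tcp_rot: [-1.564, -0.009, -0.64]
ft_force: [-0.4, -0.3, -0.4]
opening: 0.999
```

```bash
python3 plan.py 470 88.5 61 -36.5
```

```text
t 41.33 pos [475.6  88.6  65.9] rot_deg [-89.6  -0.5 -36.7] F [-0.4 -0.3 -0.4] open 95.01 j [ 0.05  0.52  2.05 -0.    0.56 -0.88]
tool shift cm [-0.45  0.48 -0.34]
turn deg [-0.38 -0.19  0.51]
```

Call:
apply_moves --increments '[[[-0.5,0.5,-0.3],[-0.4,0,0.5],9.5],[[0,0.2,0],[0,0,0],9.5],[[0,0,0],[0,0,0],9.5],[[0,0,0],[0,0,0],2],[[0,0,0],[0,0,0],2]]'

```text
t: 41.95
eef_pos: [470.7, 89.3, 61.1]
tcp_rot: [-1.569, -0.003, -0.64]
ft_force: [-0.4, 0.9, -0.4]
opening: 0.843
```

Call:
apply_moves --increments '[[[0,0,0],[0,0,0],2],[[0,0,0],[0,0,0],2],[[0,0,0],[0,0,0],2],[[0,0,0],[0,0,0],2],[[0,0,0],[0,0,0],2]]'

```text
t: 42.58
eef_pos: [470.8, 89.3, 61.1]
tcp_rot: [-1.569, -0.003, -0.64]
ft_force: [0.1, -0.4, -0.2]
opening: 0.323
```

Call:
apply_moves --increments '[[[0,0,0],[0,0,0],2],[[0,0,0],[0,0,0],2],[[0,0,0],[0,0,0],2],[[0,0,0],[0,0,0],2],[[0,0,0],[0,0,0],2]]'

```text
t: 43.2
eef_pos: [470.6, 89.3, 61.0]
tcp_rot: [-1.569, -0.003, -0.64]
ft_force: [-0.3, 0.5, -0.8]
opening: 0.266
```

```bash
python3 plan.py 470 88.5 61 -36.5
```

```text
t 43.20 pos [470.6  89.3  61. ] rot_deg [-89.9  -0.1 -36.7] F [-0.3  0.5 -0.8] open 25.30 j [ 0.05  0.52  2.06 -0.    0.55 -0.88]
tool shift cm [-0.  -0.  -0.1]
turn deg [-0.1  -0.19  0.15]
```

Call:
apply_moves --increments '[[[0,-1,0],[0,0,0],2],[[0,-3,0],[0,0,0],2],[[0,-4,0],[0,0,0],2],[[0,-4,0],[0,0,0],2],[[0,0,0],[0,0,0],2]]'

```text
t: 43.82
eef_pos: [470.0, 89.3, 186.8]
tcp_rot: [-1.569, -0.003, -0.64]
ft_force: [-0.0, -0.6, -1.8]
opening: 0.272
```

```bash
python3 plan.py 480 390 180 -36.5
```

```text
t 43.83 pos [470.   89.3 186.8] rot_deg [-89.9  -0.2 -36.7] F [-0.  -0.6 -1.8] open 25.86 j [ 0.05  0.32  1.94 -0.    0.88 -0.88]
tool shift cm [-17.16   0.68  24.71]
turn deg [-0.11 -0.19  0.15]
```

Call:
apply_moves --increments '[[[-1.3,0,1.8],[0,0,0],2],[[-2.4,0,3.4],[0,0,0],2],[[-2.6,0,3.8],[0,0,0],2],[[-2.6,0,3.8],[0,0,0],2],[[-2.6,0,3.8],[0,0,0],2]]'

```text
t: 44.45
eef_pos: [475.9, 293.9, 184.5]
tcp_rot: [-1.572, -0.001, -0.646]
ft_force: [0.7, -0.2, -0.3]
opening: 0.268
```

Call:
apply_moves --increments '[[[-2.6,0,3.8],[0,0,0],2],[[-2.2,0,3.2],[0,0,0],2],[[-0.8,0,1.1],[0,0,0],2],[[0,0,0],[0,0,0],2],[[0,0,0],[0,0,0],2]]'

```text
t: 45.08
eef_pos: [477.5, 395.6, 179.8]
tcp_rot: [-1.579, 0.001, -0.643]
ft_force: [-0.7, 1.4, -1.0]
opening: 0.265
```

```bash
python3 plan.py 488 416 130 -36.5; python3 wl.py w16 small_flask small_round_stand funnel
```

```text
t 45.08 pos [477.5 395.6 179.8] rot_deg [-90.5   0.1 -36.8] F [-0.7  1.4 -1. ] open 25.17 j [ 0.59  0.52  1.61 -0.    1.02 -0.34]
tool shift cm [-0.38  4.96  2.3 ]
turn deg [ 0.46 -0.34 -0.06]
cam [426.  436.9 350.3] tcp px [255.4 235.7]
  small_flask [476.8 394.  119.1] [254.1 205.5] 0.64
  small_round_stand [487.1 416.4  -0.1] [278.6 170. ] 0.58
  funnel [386.6 291.9   2.6] [127.3 164.8] 0.58
```

Call:
apply_moves --increments '[[[-0.4,0,2.3],[0.5,-0.3,0],2],[[0,2.5,0],[0,0,0],2],[[0,3,0],[0,0,0],2],[[0,1.5,0],[0,0,0],2],[[0,0,0],[0,0,0],2]]'

```text
t: 45.9
eef_pos: [490.5, 415.5, 110.4]
tcp_rot: [-1.566, -0.0, -0.641]
ft_force: [0.0, -0.3, -1.1]
opening: 0.267
```

```bash
python3 plan.py 488 416 66 -36.5; python3 wl.py w17 small_flask small_round_stand; python3 -c "
import cv2;a=cv2.imread('pics/w17.png');cv2.imwrite('pics/w17c.png',cv2.resize(a[90:320,120:390],None,fx=2,fy=2))"
```

```text
t 45.90 pos [490.5 415.5 110.4] rot_deg [-89.7  -0.  -36.7] F [ 0.  -0.3 -1.1] open 25.39 j [ 0.6   0.63  1.62  0.    0.89 -0.33]
tool shift cm [-0.23  4.44 -0.13]
turn deg [-0.29 -0.24  0.02]
cam [437.4 455.  280.8] tcp px [255.4 235.7]
  small_flask [489.6 412.3  51.3] [251.1 207.1] 0.98
```

View pics/w17c.png

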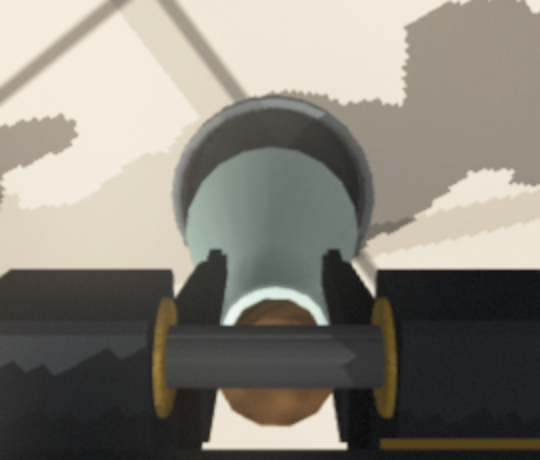

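Run:
```python
from h import *
s=readout.state(); p=read_camera('wrist'); T=T_cam(p,s)
yaw=np.radians(-36.7); ax=np.array([np.cos(yaw),np.sin(yaw)])
for uv,z,d in(((256.5,138),12,42),((256,163.5),49,30)): print((onplane(p,T,uv,z)[:2]+d*ax).round(1))
```

```text
[489.8 418.6]
[491.7 416.4]
```

Call:
apply_moves --increments '[[[-0.3,1.2,0],[-0.3,0,0],2],[[0,1.2,0],[0,0,0],2],[[0,1,0],[0,0,0],2],[[0,0.5,0],[0,0,0],2],[[0,0,0],[0,0,0],2]]'

```text
t: 46.72
eef_pos: [488.6, 418.3, 70.8]
tcp_rot: [-1.568, -0.002, -0.641]
ft_force: [0.5, -0.3, -1.3]
opening: 0.27
```

```bash
python3 plan.py 488.5 417.5 65 -36.5
```

```text
t 46.73 pos [488.6 418.3  70.8] rot_deg [-89.8  -0.1 -36.7] F [ 0.5 -0.3 -1.3] open 25.68 j [ 0.61  0.68  1.64 -0.    0.82 -0.32]
tool shift cm [ 0.04  0.58 -0.07]
turn deg [-0.17 -0.2   0.09]
```

Call:
apply_moves --increments '[[[0,0.2,0],[0,0,0],2],[[0,0.2,0],[0,0,0],2],[[0,0.1,0],[0,0,0],2],[[0,0,0],[0,0,0],2],[[0,0,0],[0,0,0],2]]'

```text
t: 47.35
eef_pos: [489.0, 418.5, 66.4]
tcp_rot: [-1.566, -0.002, -0.641]
ft_force: [0.3, -0.1, -1.0]
opening: 0.27
```

```bash
python3 plan.py 488.5 417.5 65 -36.5
```

```text
t 47.35 pos [489.  418.5  66.4] rot_deg [-89.7  -0.1 -36.7] F [ 0.3 -0.1 -1. ] open 25.69 j [ 0.61  0.68  1.65 -0.    0.81 -0.32]
tool shift cm [ 0.02  0.14 -0.12]
turn deg [-0.25 -0.21  0.12]
```

Call:
apply_moves --increments '[[[0,0.15,0],[0,0,0],2],[[0,0.15,0],[0,0,0],2],[[0,0.1,0],[0,0,0],2],[[0,0,0],[0,0,0],2],[[0,0,0],[0,0,0],2]]'

```text
t: 47.98
eef_pos: [489.3, 418.6, 65.1]
tcp_rot: [-1.565, -0.003, -0.641]
ft_force: [-0.1, 0.6, -1.0]
opening: 0.269
```

```bash
python3 plan.py 488.5 417.5 65 -36.5
```

```text
t 47.98 pos [489.3 418.6  65.1] rot_deg [-89.7  -0.2 -36.7] F [-0.1  0.6 -1. ] open 25.59 j [ 0.61  0.68  1.65 -0.    0.8  -0.32]
tool shift cm [ 0.    0.01 -0.13]
turn deg [-0.35 -0.2   0.16]
```

Call:
apply_moves --increments '[[[0,0.15,0],[-0.3,0,0.2],2],[[0,0.15,0],[0,0,0],2],[[0,0,0],[0,0,0],2],[[0,0,0],[0,0,0],2],[[0,0,0],[0,0,0],2]]'

```text
t: 48.6
eef_pos: [489.6, 418.8, 64.9]
tcp_rot: [-1.569, 0.0, -0.64]
ft_force: [-0.9, -0.3, 3.2]
opening: 0.266
```

```bash
python3 plan.py 488.5 417.5 65 -36.5
```

```text
t 48.60 pos [489.6 418.8  64.9] rot_deg [-89.9   0.  -36.7] F [-0.9 -0.3  3.2] open 25.34 j [ 0.6   0.69  1.64  0.    0.81 -0.33]
tool shift cm [-0.02 -0.01 -0.17]
turn deg [-0.1  -0.19 -0.02]
```

On the floor. Release, rise, and check everything.

Call:
apply_moves --increments '[[[0,0,0],[0,0,0],6.5],[[0,0,0],[0,0,0],6.5],[[0,0,0],[0,0,0],6.5],[[0,0,0],[0,0,0],6.5],[[0,0,0],[0,0,0],6.5]]'

```text
t: 49.22
eef_pos: [489.6, 418.7, 64.3]
tcp_rot: [-1.57, 0.0, -0.64]
ft_force: [1.2, 0.1, -0.5]
opening: 0.677
```

Call:
apply_moves --increments '[[[0,-1.5,0],[0,0,0],6.5],[[0,-4,0],[0,0,0],6.5],[[0,-5,0],[0,0,0],6.5],[[0,-5,0],[0,0,0],6.5],[[-4,0,0],[0,0,0],6.5]]'

```text
t: 49.85
eef_pos: [458.6, 441.8, 228.4]
tcp_rot: [-1.567, -0.0, -0.643]
ft_force: [-1.1, 0.9, -0.2]
opening: 0.684
```

Call:
apply_moves --increments '[[[-5,-2,0],[0,0,0],6.5],[[-5,-2,0],[0,0,0],6.5],[[0,0,0],[0,0,0],6.5],[[0,0,0],[0,0,0],6.5],[[0,0,0],[0,0,0],6.5]]'

```text
t: 50.48
eef_pos: [375.2, 503.0, 274.7]
tcp_rot: [-1.563, -0.0, -0.643]
ft_force: [0.2, -0.0, 0.4]
opening: 0.681
```

Run:
```python
from h import *
np.set_printoptions(precision=1,suppress=True)
print(readout.state()['eef_pos'])
for c in ['top','scene','wrist']:
    s=readout.state();p=read_camera(c); T=T_cam(p,s); save(p,c+'9'); print(c)
    for n in V+S+B:
        for r in nets.mark_of(p,n)[:1]:
            X=(T@np.append(r['point'],1))[:3]; print(' ',n,X,round(r['confidence'],2))
a=cv2.imread('pics/top9.png')[130:290,80:450]; a=cv2.resize(a,(770,333),interpolation=cv2.INTER_CUBIC)
b=cv2.imread('pics/scene9.png')[90:340,150:400]; b=cv2.resize(b,(260,260))
c=cv2.imread('pics/wrist9.png'); c=cv2.resize(c,(347,260))
d=np.zeros((260,770,3),np.uint8); d[:,:260]=b; d[:,300:647]=c
cv2.imwrite('pics/f.png',np.vstack([a,d]))
```

```text
[375.2 503.  274.7]
top
  large_flask [ 500.  -417.8    6.2] 0.91
  small_flask [490.9 413.8  -2.5] 0.8
  square_bottle [ 393.3 -299.9    3.5] 0.75
  oblong_jar [ 607.2 -260.8    8.3] 0.97
  large_round_stand [ 499.1 -422.7   -2.5] 0.96
  small_round_stand [488.1 417.3  -2.7] 0.7
  square_stand [ 391.8 -302.1    1.8] 0.77
  oblong_stand [ 606.7 -265.5    4.7] 0.54
  beaker [470.7 -89.   -3. ] 0.89
  funnel [387.6 285.7  -1.8] 0.94
scene
  large_flask [ 504.7 -420.     4.4] 0.9
  small_flask [485.4 416.9   4.3] 0.85
  square_bottle [ 392.4 -300.7    3.9] 0.87
  oblong_jar [ 607.8 -263.6    3.2] 0.97
  large_round_stand [ 502.3 -425.6   -1.2] 0.65
  small_round_stand [490.  417.1  -4.1] 0.6
  square_stand [ 391.7 -304.7    1.1] 0.53
  oblong_stand [ 607.7 -264.6    2.7] 0.6
  beaker [473.2 -87.5  -0.8] 0.87
  funnel [389.1 283.8   1.6] 0.63
wrist
  small_flask [486.8 416.    1.7] 0.74
  funnel [384.8 289.1   1.1] 0.85
```

View pics/f.png

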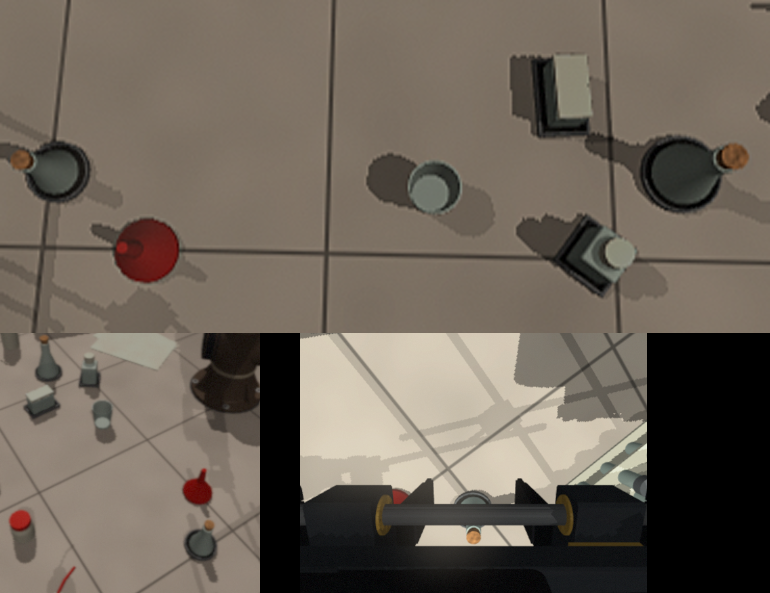

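All four vessels stand upright inside their rims, at (58,170), (565,95), (595,255) and (682,172) in the top view. The beaker and funnel have not moved.

```bash
python3 -c "
from cell import env
print(env.job_done())"
```

```text
the job is handed in; nothing more can be done
None
```

All four vessels are in their own stands. Each was set down until the wrist force showed contact, then released. I handed the job in at about 51 s of the 115 s allowed; it gave no verdict.

**Vessels:** The last top and scene camera checks put every vessel centre within about 6 mm of its stand (the limit is 12 mm). The large flask showed the biggest offset, roughly 5–6 mm in y. All four look upright.

**Beaker and funnel:** Both measured within about 5 mm of where they started, which is no more than the networks' own error.

**Checks that disagreed or gave trouble:**
- **Stand positions:** The fixed cameras and the wrist camera differed by 4–6 mm in y for the stands on the robot's right. I placed by the wrist view for the large flask, square bottle and oblong jar, since it showed vessel and rim together.
- **Underside heights:** The networks' height readings for the vessels were noisy, between -2.5 and 8 mm. That the undersides are flat on the floors therefore rests on the contact force and the tool height at release.
- **Square bottle grip:** The first grip was too high on the body, so I let go while it still stood on the bench and regripped about 12 mm lower before lifting.

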